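Wall-thickness probe held square on a sloping pipe

TASK

Take the wall-thickness probe by its square blue handle, lift it out of its pocket in the tray, and press its sprung brass tip gently onto the red centre of the yellow mark on top of the sloping pipe, with the probe square to the pipe (leaning with the slope, not plumb), until the tip is pushed about half way in. Finish while holding it there: keep your grip and that light push, do not put the probe down or let go. Leave the other things on the bench, and the reamer in the tray, where they are.

Things in the scene. Friction and masses are not known exactly. Their poses are not given: they have to be found in the camera images.
- probe: Probe, 0.18 kg, tip down in either tray pocket, collar resting on the tray top. Origin: end of the brass tip with its spring fully out; z along the probe, tip to handle. Along z: brass tip 0-16 mm, steel nose 16-46 (diameter 22), black collar 46-51 (diameter 38), blue handle 51-121, 26 x 26 mm square, flats facing its x and y axes; green disc on top.
- plunger (a joint): How far the sprung brass tip is pushed into the probe: 0 m fully out, 0.014 m fully in. The spring pushes back with about 1 N at first touch, 4 N half way in (0.007 m) and 7 N fully in.
- tip (a point): The very end of the domed brass tip (12 mm in diameter, radius of dome 6 mm), which moves with the spring.
- tray: Fixed black tray with grey insert, 160 x 240 mm, flat top 60 mm above the bench. Origin: centre of its underside; z up. Two round pockets 29 mm wide, 53 mm deep, open at the top, at x = 0, y = +50 and -50 mm in its frame: one holds the probe, the other the reamer. The probe must rise 46 mm to be clear.
- reamer: Pipe reamer with a round orange handle 28 mm in diameter, standing in the other tray pocket, its top 115 mm above the bench. Origin: its lower end, z up. To be left alone.
- pipe: Fixed bare metal pipe, 60 mm outside diameter, 280 mm long, on a fixed green stand (base 270 x 100 mm), sloping at 15 degrees. Origin: middle of the pipe on its axis, 115 mm above the bench; x along the pipe uphill, y level across it, z square to the pipe, out of its top.
- spot (a point): Centre of the mark on top of the pipe, a yellow round 28 mm across with a red centre 12 mm across, on the pipe's surface 20 mm uphill of its middle and about 150 mm above the bench. Axes as the pipe's: z points out of the surface, the direction in which the probe's handle must point.
- cement_can: Bystander: closed metal can, 66 mm in diameter, 95 mm high, at the left side. Origin under its centre.
- primer_jar: Bystander: white jar with blue cap, 72 mm in diameter, 100 mm high, at the right side. Origin under its centre.
- coupling: Bystander: white pipe coupling, 48 mm in diameter, 45 mm high, far side of the bench. Origin under its centre.
- tee: Bystander: white tee fitting, 80 mm long, 34 mm high, far side of the bench. Origin under its centre.
- union: Bystander: brass union, 42 mm in diameter, 45 mm high, far side of the bench. Origin under its centre.
- screwdriver: Bystander: red-handled screwdriver lying flat between tray and pipe, 160 mm long. Origin under its middle.
- step_block: Bystander: steel step block, 72 mm long, 22 mm wide, up to 32 mm high, far side of the bench. Origin under its centre.
There are look-alikes about, which are no part of the job. There is more than one size of the probe; the one meant has the size given above.

How it is judged:
By the outcome, as a careful person would: the job done as asked, in the order asked, and still so for the second after the job is handed in, while the arm keeps its last pose, push and grip.
It also fails if it takes over 42 s, if anything falls off the work surface, if the arm or the gripper's body presses on something with over 40 N, if the wrist force passes 120 N, or if a joint passes its speed limit or range.

ROBOT

A 6-joint arm with a two-finger parallel gripper is mounted at the origin on the work surface. World frame = base frame: x ahead of the robot, y to its left, z up, the work surface at z = 0. Lengths are in mm, angles in degrees, forces in N, time in s.
With the tool pointing down it reaches from about 300 to 850 mm from the base axis. Payload 4.2 kg.
Tool frame: the origin (TCP) lies at the centre of the arm's flange, where the gripper is bolted on; the fingertips stand 191 mm ahead of it and the grasp point (between the pads) lies 172 mm ahead of it; z points along the fingers, x is the direction in which the jaws open and shut, and the axes are right-handed (so a half turn about z gives the same grasp; the last joint's range is limited). The gripper opens to 91 mm and grips with 3 to 60 N. Pads are 32 mm wide; open, the fingers measure 118 mm over their backs; the gripper's body (76 mm by 178 mm) begins 60 mm behind the grasp point.
Start: joints at [-66.234, 18.312, 89.639, -0, 72.044, -1.146], TCP at [242.205, -521.498, 404.776] pointing down, gripper open.
Joint ranges: [-177.97, 177.97], [-48.28, 115.42], [12.27, 149.76], [-77.06, 257.06], [2.81, 150.46], [-146.56, 146.56]. Speed limits (degrees/s): [147.25, 147.25, 180, 180, 180, 180].

INTERFACE

Orientations are given as [roll, pitch, yaw] about the fixed x, y, z axes, in that order (R = Rz(yaw) Ry(pitch) Rx(roll)).
In Python, from workcell import telemetry, imaging, env gives the robot as it stands. The module is installed in compiled form; this text tells all that it offers.
- The arm moves only by the tool jog_arm, never from a script. Its argument "series" is a list of rows, each a list of 3 entries, a list of its own where there are three numbers: the shift along the world's x, y, z in mm, then the turn, a rotation vector about the world's x, y, z in rad, then the opening, from 0 (shut) to 1 (fully open). In form: [[[x, y, z], [ax, ay, az], jaw], ...]. A call has exactly 5 rows; each row is the pose to reach, as a shift and turn from the pose measured when the call began; what a row does not reach only later rows make up. A row lasts 1/12 s, in which the tool goes at most 41.7 mm and 7.16 degrees, less where a joint would pass 70% of its speed; a pose out of reach is approached as far as the arm can. A call with a gripper value outside its range is refused whole. The fingers move at their own pace and stop on an object; "squeeze" is the grip in N (left out, the last holds). Time passes only in rows, so rows that repeat a pose let the fingers close, or fill a call up. It gives the time, the measured TCP pose, the force and the opening at its end, in the units of the state.
- telemetry.state(): the state, without advancing time (a new reading comes with each control period).
- imaging.grab_frame(name): name is "scene" or "side" or "wrist"; returns a dict with "pixels" (384x512x3 uint8, red, green, blue), "fov_y" (degrees; the focal length in pixels is half the picture's height over the tangent of half this angle, whatever the lens; pixels are square), "cx", "cy" (the principal point, pixels), "k1" (the pictures are not rectified: a ray, as slopes to the right and down, at radius r is drawn at 1 + k1 r^2 times it, then the intrinsics apply), "R" (3x3) and "t" (3): a world point X has camera coordinates R X + t; the wrist camera has in their place "T_tool_cam" (4x4, takes a point from camera to tool coordinates, whose origin is the TCP and whose axes are the tool frame's). Camera axes: x right, y down, z forward; pixel columns grow to the right and rows downward; lengths in mm; the calibration is good to about 2 mm. A picture is of the moment at which its call begins: read the wrist's pose just before it. There is no depth.
- env.job_done(): hands the job in, once; it reports no verdict.
The state is a dict: "time_s": time; "qpos": joint angles; "qvel": joint speeds; "effort": joint torques, N m; "ee_pos": TCP position; "ee_rot": TCP orientation; "force": force on the tool from outside, world axes, zero at the start; "torque": the same for the moment, N m; "gripper_width": finger opening in mm.
Only numpy, scipy, OpenCV 4.12 (cv2) and the standard library are available. Lean on these libraries where they do the work, as an engineer would, in place of code of your own. Each camera call takes 0.05 s, during which the arm holds its last target.

## Working session

There is one attempt and no reset: what is moved stays moved. The work goes in short steps, Python scripts to look and compute and a tool call to move; the robot and the scene stay as the last step left them, time stands still between calls to the robot, and variables do not carry over. Pictures are saved under pics/ and viewed, and the job is handed in when it is done.

Besides the shell and the picture viewer there is one more tool, called after "Request:" as name(argument=value, ...), one argument or row to a line, values as JSON. jog_arm: Moves the arm, as the interface text tells. Its arguments: {"type":"object","properties":{"series":{"type":"array"},"squeeze":{"type":"number"}},"required":["series"]}

```bash
mkdir -p pics
cat > h.py <<'E'
import numpy as np, cv2, pickle
from workcell import telemetry, imaging, env
from scipy.spatial.transform import Rotation as Ro
def grab(n,tag):
    s=telemetry.state(); f=imaging.grab_frame(n); f['state']=s
    pickle.dump(f,open(f'pics/{tag}.pkl','wb')); cv2.imwrite(f'pics/{tag}.png',f['pixels'][:,:,::-1]); return f
def load(t): return pickle.load(open(f'pics/{t}.pkl','rb'))
def K(f):
    h=f['pixels'].shape[0]; fl=h/2/np.tan(np.radians(f['fov_y'])/2)
    return np.array([[fl,0,f['cx']],[0,fl,f['cy']],[0,0,1.]]),np.array([f['k1'],0,0,0,0.])
def Rt(f):
    if 'R' in f and f['R'] is not None: return np.array(f['R']),np.array(f['t'])
    s=f['state']; T=np.eye(4); T[:3,:3]=Ro.from_euler('xyz',s['ee_rot'],degrees=True).as_matrix(); T[:3,3]=s['ee_pos']
    C=np.linalg.inv(T@np.array(f['T_tool_cam'])); return C[:3,:3],C[:3,3]
def ray(f,u,v):
    k,d=K(f); R,t=Rt(f); p=cv2.undistortPoints(np.array([[[u,v]]],float),k,d)[0,0]
    w=R.T@np.array([p[0],p[1],1]); return -R.T@t, w/np.linalg.norm(w)
def onz(f,u,v,z):
    o,d=ray(f,u,v); return o+d*(z-o[2])/d[2]
def proj(f,X):
    k,d=K(f); R,t=Rt(f); return cv2.projectPoints(np.array(X,float).reshape(-1,1,3),cv2.Rodrigues(R)[0],t,k,d)[0][:,0]
def tri(rs):
    A=0;b=0
    for o,d in rs:
        P=np.eye(3)-np.outer(d,d); A=A+P; b=b+P@o
    x=np.linalg.solve(A,b); return x,[np.linalg.norm((np.eye(3)-np.outer(d,d))@(x-o)) for o,d in rs]
E
python3 - <<'E'
from h import *
print(telemetry.state())
for n in ['scene','side','wrist']:
    f=grab(n,n+'0'); print(n,f['fov_y'],f['cx'],f['cy'],f['k1'],Rt(f))
E
```

```text
{'time_s': 0.0, 'qpos': array([-6.62342866e+01,  1.83513465e+01,  8.97074301e+01, -9.75671417e-04,
        7.20432386e+01, -1.14598588e+00]), 'qvel': array([-0.00737089, -0.01409432,  0.05368239, -0.00143951,  0.0259401 ,
       -0.2160731 ]), 'effort': array([-3.27291622e-03, -4.12466884e+01, -2.31973743e+01,  7.25019048e-02,
        4.55673784e-02, -1.43850089e-04]), 'ee_pos': array([ 242.1305273 , -521.3440321 ,  403.91599375]), 'ee_rot': array([-1.79998887e+02,  1.02013287e-01, -6.50879981e+01]), 'force': array([-0.85977147,  0.1607176 , -0.07157229]), 'torque': array([ 0.00811399, -0.01309203, -0.03748678]), 'gripper_width': 91.12712896874311}
scene 49.44786356538128 255.28717191213624 190.34023326923577 0.04131911007072532 (array([[ 0.87636626,  0.48153795, -0.01016761],
       [ 0.36550207, -0.67864046, -0.63706779],
       [-0.31367247,  0.55458843, -0.77074072]]), array([-490.50573637, -105.40366062, 1574.01367544]))
side 45.69939210047731 259.0682920747874 199.97341831434736 -0.15215203336151117 (array([[-0.93514492, -0.35386753,  0.01678518],
       [-0.28264653,  0.71669239, -0.63754448],
       [ 0.21357648, -0.60094075, -0.77023068]]), array([ 534.0405035 ,  223.72711052, 1684.00058495]))
wrist 60.210489432037754 257.8328196449469 189.95661741107997 -0.09342708193059736 (array([[ 0.4215515 , -0.90680283, -0.00171979],
       [-0.87555453, -0.40751703,  0.25948821],
       [-0.23600549, -0.10788188, -0.96574474]]), array([-575.09423922,  -29.70371887,  390.85386019]))
```

View pics/scene0.png

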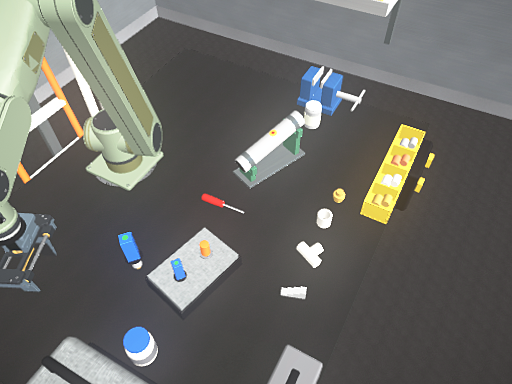

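View pics/side0.png

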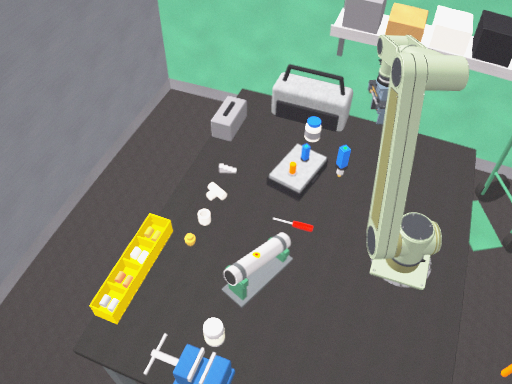

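View pics/wrist0.png

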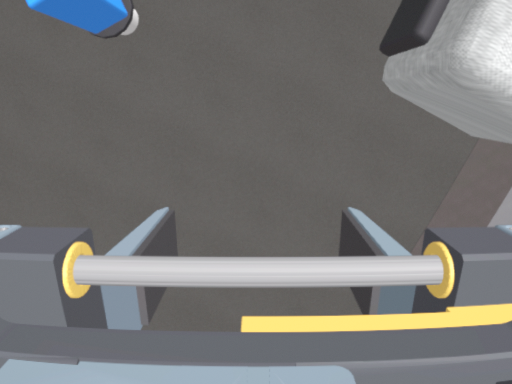

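Run:
```python
from h import *
s=load('scene0');d=load('side0')
a=cv2.resize(s['pixels'][220:315,100:245],None,fx=4,fy=4,interpolation=cv2.INTER_CUBIC)
b=cv2.resize(d['pixels'][130:200,260:360],None,fx=4,fy=4,interpolation=cv2.INTER_CUBIC)
c=cv2.resize(s['pixels'][105:190,225:310],None,fx=4,fy=4,interpolation=cv2.INTER_CUBIC)
e=cv2.resize(d['pixels'][225:305,215:300],None,fx=4,fy=4,interpolation=cv2.INTER_CUBIC)
cv2.imwrite('pics/c1.png',a[:,:,::-1])
W=np.zeros((340,745,3),np.uint8); W[:280,:400]=b; W[:320,404:744]=e
cv2.imwrite('pics/c2.png',W[:,:,::-1]);cv2.imwrite('pics/c3.png',c[:,:,::-1])
for f,n in((s,'scene'),(d,'side')):
    h=cv2.cvtColor(f['pixels'],cv2.COLOR_RGB2HSV)
    for nm,lo,hi in(('green',(45,120,80),(85,255,255)),('blue',(100,150,90),(125,255,255)),('yel',(22,150,120),(35,255,255)),('orange',(8,180,150),(20,255,255)),('red',(0,180,110),(7,255,255))):
        m=cv2.inRange(h,lo,hi);k,_,st,ce=cv2.connectedComponentsWithStats(m)
        for i in range(1,k):
            if 4<st[i,4]<1500: print(n,nm,st[i],ce[i].round(1))
```

```text
scene green [122 235   6   5  22] [124.5 237. ]
scene green [174 261   4   4  12] [175.8 262.4]
scene blue [302  66  18  17  69] [311.3  72.1]
scene blue [324  73  12  13  31] [329.2  78.5]
scene blue [337  74   5   8  15] [339.9  77. ]
scene blue [311  79   9   9  18] [316.4  83.6]
scene blue [340  83   1   5   5] [340.  85.]
scene blue [335  89   5   6  11] [336.5  90.6]
scene blue [310  99  11   3  11] [315.   99.4]
scene blue [337  98   5   3   7] [339.1  98.7]
scene blue [322 105   1   5   5] [322. 107.]
scene blue [118 232  23  31 387] [129.1 247. ]
scene blue [171 259  15  21 159] [178.  269.7]
scene blue [123 327  27  26 534] [135.9 339.4]
scene yel [392 124  34  22 295] [409.7 133.2]
scene yel [389 144   3   6   6] [390.  146.5]
scene yel [390 144  28  18 218] [402.3 151.5]
scene yel [429 153   6   3   6] [431.5 153.7]
scene yel [425 159   8   9  42] [427.9 163. ]
scene yel [379 163  30  21 240] [393.3 170.4]
scene yel [414 177   9  16  52] [418.1 186.4]
scene yel [371 183  29  23 252] [384.4 190.7]
scene yel [360 201  34  23 400] [375.3 212.2]
scene yel [200 241   8   6  21] [204.2 243.4]
scene red [202 194  21  13  72] [210.2 200. ]
scene red [217 198   8   5  11] [220.1 200.2]
side green [344 147   3   2   6] [345.  147.5]
side blue [307 116  15  11 127] [313.8 121.1]
side blue [301 143  10  18 104] [305.3 152.2]
side blue [336 145  15  24 230] [342.9 156.9]
side blue [173 344  36  40 729] [188.3 365.6]
side blue [204 356  31  28 593] [219.7 371.7]
side yel [290 162   6   4  21] [292.4 163.6]
side yel [185 234  10  11  48] [190.4 239.3]
side yel [253 252   7   6  25] [256.3 254.5]
side yel [501 365  11   8  19] [505.9 368.8]
side orange [290 166   6   8  38] [292.3 169.4]
side orange [505 365   5   4   5] [507.  366.6]
side orange [501 369  11   8  42] [506.7 372.9]
side red [292 221  21  11 129] [302.3 225.7]
```

View pics/c1.png

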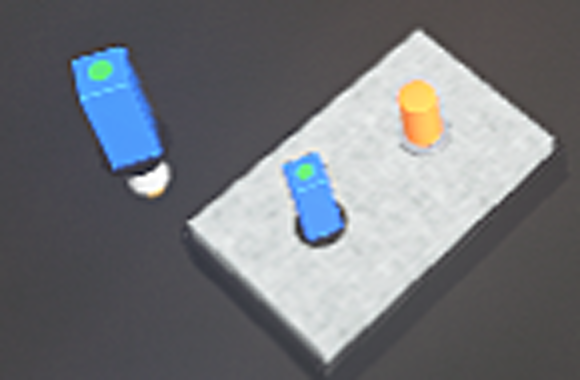

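View pics/c2.png

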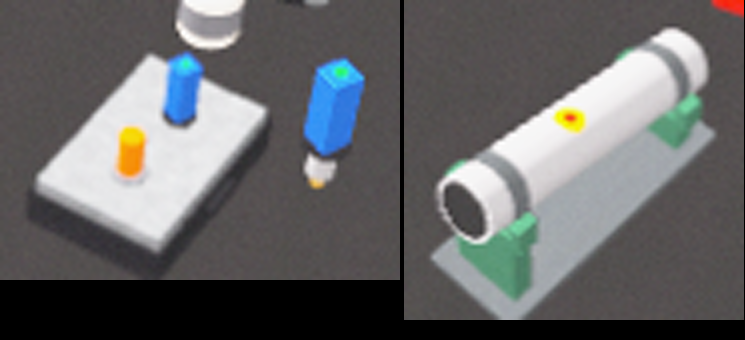

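View pics/c3.png

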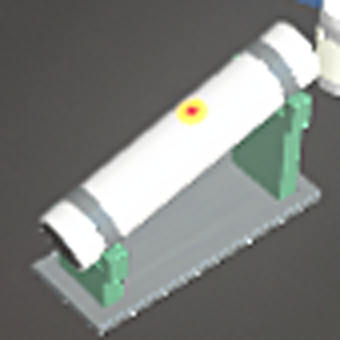

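Run:
```python
from h import *
s=load('scene0');d=load('side0')
def T(n,a,b):
    x,r=tri([ray(s,*a),ray(d,*b)]); print(n,x.round(1),np.round(r,2)); return x
T('probe top',(175.8,262.5),(306.1,145.6))
T('spot',(272.6,132.3),(256.1,254.1))
print(onz(s,175.8,262.5,135),onz(d,306.1,145.6,135))
# tray corners top z60, scene crop
q=lambda x,y:((x+.5)/4-.5+100,(y+.5)/4-.5+220)
C=[onz(s,*q(*p),60)[:2].round(1) for p in((418,30),(556,140),(328,362),(188,224))]; print(C)
C=np.array(C); print([np.linalg.norm(C[i]-C[i-1]).round(1) for i in range(4)], C.mean(0))
print('reamer',onz(s,*q(419,90),115))
# pipe edge in the scene: ends
q2=lambda x,y:((x+.5)/4-.5+225,(y+.5)/4-.5+105)
for n,p in(('base',(33,266)),('b2',(102,332)),('b3',(322,192))): print(n,onz(s,*q2(*p),8).round(1))
```

```text
probe top [ 484.8 -312.7  135.9] [0.19 0.19]
spot [485.  263.5 149.3] [0.37 0.37]
[ 484.49513736 -312.24430063  135.        ] [ 484.80711694 -313.79365662  135.        ]
[array([ 452.9, -137.7]), array([ 598.2, -172. ]), array([ 549.2, -394.7]), array([ 400.3, -357.3])]
[np.float64(225.8), np.float64(149.3), np.float64(228.0), np.float64(153.5)] [ 500.15  -265.425]
reamer [ 508.41807795 -210.45099211  115.        ]
base [384.6 148.1   8. ]
b2 [478.9 109.3   8. ]
b3 [578.2 359.8   8. ]
```

Run:
```python
from h import *
s=load('scene0');d=load('side0');w=load('wrist0')
print(np.array(w['T_tool_cam']).round(3))
q=lambda x,y:((x+.5)/4-.5+100,(y+.5)/4-.5+220)
q3=lambda x,y:((x+.5)/4-.5+260,(y+.5)/4-.5+130)
for n,a,b in(('bigtop',(100,70),(342,72)),('bigball',(150,180),(318,170))):
    x,r=tri([ray(s,*q(*a)),ray(d,*q3(*b))]);print(n,x.round(1),np.round(r,1))
import copy
for dx,dy,dz in((243,209,0),(243,209,80),(200,180,80)):
    f=copy.deepcopy(w); f['state']['ee_pos']=f['state']['ee_pos']+np.array([dx,dy,dz])
    print(proj(f,[[484.8,-312.7,135],[484.8,-312.7,65],[508,-210,115]]).round(0).tolist())
```

```text
[[  1.      0.      0.      0.908]
 [ -0.      0.966   0.259 -72.946]
 [  0.     -0.259   0.966  19.822]
 [  0.      0.      0.      1.   ]]
bigtop [ 327.9 -327.3  168.1] [0.6 0.6]
bigball [ 330.7 -329.    20.9] [0.5 0.5]
[[257.0, 198.0], [258.0, 178.0], [154.0, 114.0]]
[[258.0, 176.0], [258.0, 163.0], [177.0, 111.0]]
[[249.0, 125.0], [251.0, 121.0], [167.0, 60.0]]
```

Request:
jog_arm(
  series=[
    [[0, 35, 15], [0, 0, 0], 1],
    [[30, 65, 30], [0, 0, 0], 1],
    [[60, 90, 30], [0, 0, 0], 1],
    [[90, 115, 30], [0, 0, 0], 1],
    [[120, 140, 30], [0, 0, 0], 1],
  ],
  squeeze=20,
)

```text
time_s: 0.57
ee_pos: [363.0, -380.0, 434.4]
ee_rot: [-180.0, 0.0, -65.1]
force: [0.2, -0.5, 0.2]
gripper_width: 91.5
```

Request:
jog_arm(
  series=[
    [[30, 20, 0], [0, 0, 0], 1],
    [[60, 35, 0], [0, 0, 0], 1],
    [[85, 50, 0], [0, 0, 0], 1],
    [[95, 60, 0], [0, 0, 0], 1],
    [[95, 60, 0], [0, 0, 0], 1],
  ],
)

```text
time_s: 0.98
ee_pos: [460.1, -318.0, 433.8]
ee_rot: [-179.9, 0.1, -64.9]
force: [-0.2, -1.6, 0.5]
gripper_width: 91.3
```

Run:
```python
from h import *
f=grab('wrist','w1'); print(f['state']['ee_pos'],f['state']['time_s'],f['state']['qvel'].round(1),f['state']['force']); print(proj(f,[[484.8,-312.7,135],[484.8,-312.7,65]]))
```

```text
[ 460.07427617 -318.03766052  433.83860078] 0.9833 [-3.1 -0.9  1.2 -2.4  0.4 -2.1] [-0.24367598 -1.6360088   0.49709796]
[[264.10893664 160.06120926]
 [263.03139606 148.74613203]]
```

View pics/w1.png

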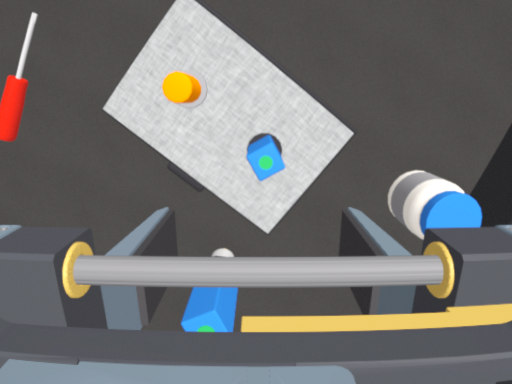

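The wrist view shows the tray probe with its green disc at (266,162), the reamer at (180,88), and the oversized stray probe at (205,330). Next I measure the handle's yaw.

Run:
```python
from h import *
f=load('w1'); c=f['pixels'][125:190,235:300]
cv2.imwrite('pics/w1c.png',cv2.resize(c,None,fx=9,fy=9,interpolation=cv2.INTER_CUBIC)[:,:,::-1])
h=cv2.cvtColor(f['pixels'],cv2.COLOR_RGB2HSV)
m=cv2.inRange(h,(50,120,80),(85,255,255)); k,_,st,ce=cv2.connectedComponentsWithStats(m)
for i in range(1,k):
    if st[i,4]>20: print(ce[i],st[i,4],onz(f,*ce[i],135))
```

```text
[265.32089552 162.12686567] 134 [ 483.62671702 -314.4017242   135.        ]
[205.49382716 328.91358025] 81 [ 305.3305312  -332.78619952  135.        ]
```

View pics/w1c.png

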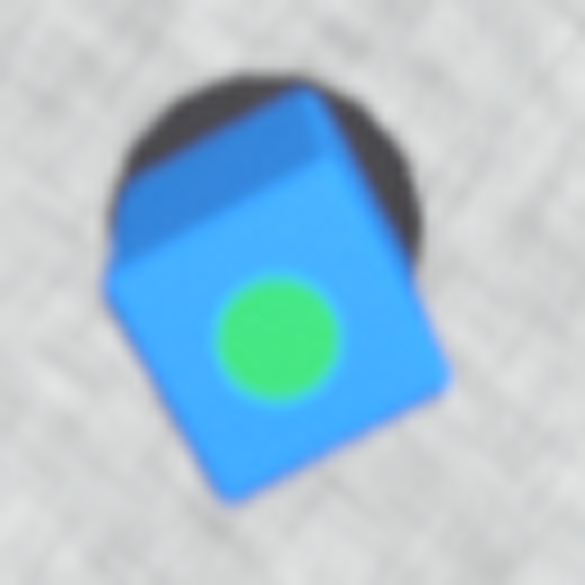

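Run:
```python
from h import *
f=load('w1')
P=np.array([onz(f,(x+.5)/9-.5+235,(y+.5)/9-.5+125,135)[:2] for x,y in((107,283),(232,503),(450,380),(333,155))])
E=np.diff(np.vstack([P,P[:1]]),axis=0); print(P.round(1),P.mean(0),np.hypot(*E.T).round(1),(np.degrees(np.arctan2(E[:,1],E[:,0]))%90).round(1))
```

```text
[[ 481.6 -297.6]
 [ 467.3 -317.4]
 [ 487.  -331.1]
 [ 501.5 -311.7]] [ 484.34892152 -314.43937969] [24.4 24.  24.2 24.4] [54.1 55.3 53.1 54.8]
```

Request:
jog_arm(
  series=[
    [[10, 2, -10], [0, 0, 0.11], 1],
    [[20, 4, -25], [0, 0, 0.23], 1],
    [[24, 4, -40], [0, 0, 0.35], 1],
    [[24, 4, -50], [0, 0, 0.46], 1],
    [[24, 4, -55], [0, 0, 0.511], 1],
  ],
)

```text
time_s: 1.45
ee_pos: [481.8, -315.7, 377.0]
ee_rot: [179.9, 0.3, -35.5]
force: [-0.6, 0.2, -0.6]
gripper_width: 91.1
```

Run:
```python
from h import *
f=grab('wrist','w2'); s=f['state'];print(s['ee_pos'],s['ee_rot'],s['time_s'],s['qpos'])
h=cv2.cvtColor(f['pixels'],cv2.COLOR_RGB2HSV)
m=cv2.inRange(h,(50,120,80),(85,255,255)); k,_,st,ce=cv2.connectedComponentsWithStats(m)
for i in range(1,k):
    if st[i,4]>20: print(ce[i],st[i,4],onz(f,*ce[i],135))
```

```text
[ 481.77411128 -315.66350764  377.01263057] [179.92959435   0.29388991 -35.48717583] 1.45 [-3.43610350e+01  1.95281461e+01  9.19579333e+01 -6.93021927e-02
  6.88091516e+01  1.15117780e+00]
[260.03015075 203.61306533] 199 [ 484.13881569 -314.17087547  135.        ]
```

View pics/w2.png

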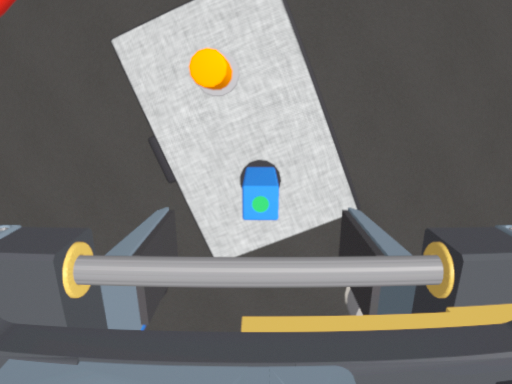

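The square handle is now aligned with the jaws, with the disc at (260,204). I'm descending.

Request:
jog_arm(
  series=[
    [[2.4, 1.7, -25], [0, 0, 0], 1],
    [[2.4, 1.7, -55], [0, 0, 0], 1],
    [[2.4, 1.7, -85], [0, 0, 0], 1],
    [[2.4, 1.7, -103], [0, 0, 0], 1],
    [[2.4, 1.7, -103], [0, 0, 0], 1],
  ],
)

```text
time_s: 1.92
ee_pos: [482.0, -314.0, 269.9]
ee_rot: [179.9, 0.8, -35.6]
force: [-0.3, 0.2, -0.7]
gripper_width: 91.2
```

Request:
jog_arm(
  series=[
    [[0, 0, 0], [0, 0, 0], 0.6],
    [[0, 0, 0], [0, 0, 0], 0.3],
    [[0, 0, 0], [0, 0, 0], 0.1],
    [[0, 0, 0], [0, 0, 0], 0],
    [[0, 0, 0], [0, 0, 0], 0],
  ],
  squeeze=30,
)

```text
time_s: 2.33
ee_pos: [482.2, -314.2, 271.1]
ee_rot: [179.9, 0.7, -35.6]
force: [-0.3, -0.5, -0.2]
gripper_width: 60.6
```

Request:
jog_arm(
  series=[
    [[0, 0, 0], [0, 0, 0], 0],
    [[0, 0, 0], [0, 0, 0], 0],
    [[0, 0, 0], [0, 0, 0], 0],
    [[0, 0, 0], [0, 0, 0], 0],
    [[0, 0, 0], [0, 0, 0], 0],
  ],
)

```text
time_s: 2.75
ee_pos: [482.4, -314.3, 271.2]
ee_rot: [179.9, 0.6, -35.6]
force: [1.2, -1.1, -0.4]
gripper_width: 27.4
```

Run:
```python
from h import *
f=grab('wrist','w3'); s=f['state'];print(s)
f=grab('side','s3')
```

```text
{'time_s': 2.75, 'qpos': array([-34.20232013,  25.05109272, 100.04429683,  -0.10697362,
        55.55208075,   1.50050936]), 'qvel': array([-0.07336536,  0.13470228, -0.26207715, -0.04096677, -0.02848896,
        0.06750672]), 'effort': array([ 1.08274107e-02, -4.38599610e+01, -1.87555808e+01,  6.47115894e-02,
        5.36620338e-01, -3.75416319e-03]), 'ee_pos': array([ 482.43155037, -314.25366369,  271.2088517 ]), 'ee_rot': array([179.8955426 ,   0.6450024 , -35.64240864]), 'force': array([ 1.19418233, -1.05671534, -0.35183951]), 'torque': array([-0.11952355, -0.19428291,  0.0212326 ]), 'gripper_width': 27.446530322661793}
```

View pics/w3.png

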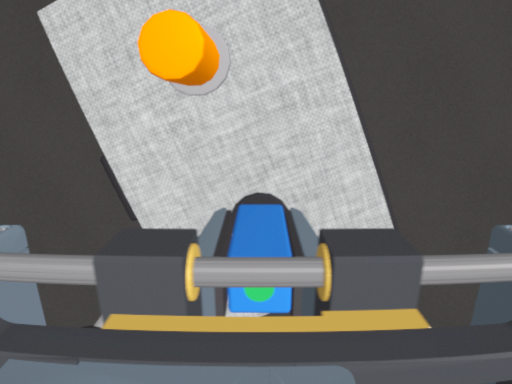

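Request:
jog_arm(
  series=[
    [[0, 0, 0], [0, 0, 0], 0],
    [[0, 0, 0], [0, 0, 0], 0],
    [[0, 0, 0], [0, 0, 0], 0],
    [[0, 0, 0], [0, 0, 0], 0],
    [[0, 0, 0], [0, 0, 0], 0],
  ],
)

```text
time_s: 3.27
ee_pos: [482.6, -314.4, 271.2]
ee_rot: [179.9, 0.6, -35.6]
force: [-0.5, 0.5, -0.1]
gripper_width: 26.1
```

Request:
jog_arm(
  series=[
    [[0, 0, 8], [0, 0, 0], 0],
    [[0, 0, 20], [0, 0, 0], 0],
    [[0, 0, 40], [0, 0, 0], 0],
    [[0, 0, 65], [0, 0, 0], 0],
    [[0, 0, 90], [0, 0, 0], 0],
  ],
)

```text
time_s: 3.68
ee_pos: [482.0, -314.0, 361.7]
ee_rot: [179.9, 0.8, -35.6]
force: [0.1, -0.5, -1.4]
gripper_width: 25.4
```

Request:
jog_arm(
  series=[
    [[0, 0, 30], [0, 0, 0], 0],
    [[0, 0, 50], [0, 0, 0], 0],
    [[0, 0, 60], [0, 0, 0], 0],
    [[0, 0, 60], [0, 0, 0], 0],
    [[0, 0, 60], [0, 0, 0], 0],
  ],
)

```text
time_s: 4.1
ee_pos: [481.7, -313.8, 421.0]
ee_rot: [179.9, 0.9, -35.6]
force: [0.2, 0.1, -2.7]
gripper_width: 26.1
```

Run:
```python
from h import *
for n in('scene','side','wrist'):
    f=grab(n,n+'4')
s=f['state'];print({k:s[k] for k in('ee_pos','ee_rot','qpos','force','torque','gripper_width','time_s')})
a=load('scene4')['pixels'];b=load('side4')['pixels']
T=np.array(s['ee_pos'])
p=proj(load('scene4'),T-[0,0,200])[0].astype(int);q=proj(load('side4'),T-[0,0,200])[0].astype(int);print(p,q)
c=lambda i,p:cv2.resize(i[max(p[1]-50,0):p[1]+50,max(p[0]-48,0):p[0]+48],(384,400),interpolation=cv2.INTER_CUBIC)
cv2.imwrite('pics/c4.png',np.hstack([c(a,p),c(b,q)])[:,:,::-1])
```

```text
{'ee_pos': array([ 481.67183268, -313.77507932,  419.69767943]), 'ee_rot': array([179.88400158,   1.06219567, -35.64734993]), 'qpos': array([-34.20517787,  18.04248676,  87.85578595,  -0.09230609,
        75.16652391,   1.46555729]), 'force': array([-0.60889907, -0.49824735, -2.05861142]), 'torque': array([ 0.04281669, -0.02422301,  0.00909173]), 'gripper_width': 26.071947859364332, 'time_s': 4.2}
[169 245] [308 130]
```

View pics/c4.png

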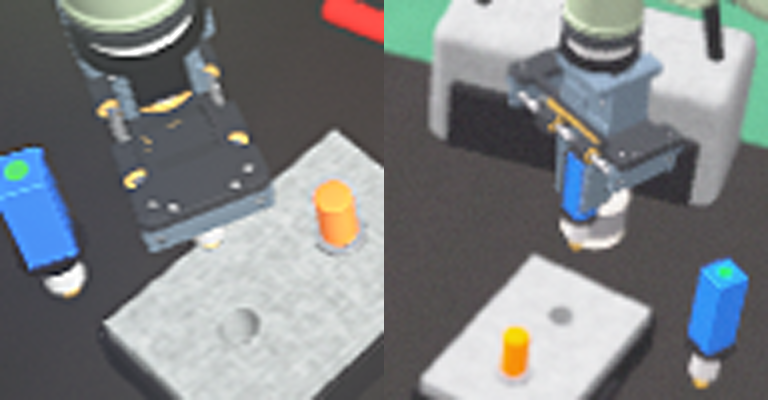

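View pics/wrist4.png

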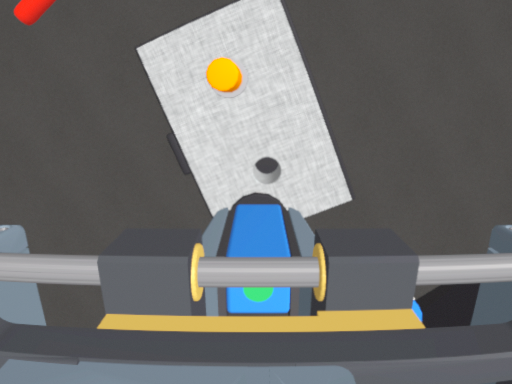

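Probe lifted clear. I carry it over to the pipe at height.

Request:
jog_arm(
  series=[
    [[-2, 20, 25], [0, 0, 0.05], 0],
    [[-3, 55, 45], [0, 0, 0.1], 0],
    [[-4, 94, 55], [0, 0, 0.15], 0],
    [[-6, 134, 60], [0, 0, 0.2], 0],
    [[-8, 172, 60], [0, 0, 0.23], 0],
  ],
)

```text
time_s: 4.67
ee_pos: [473.5, -140.3, 479.8]
ee_rot: [179.9, 1.1, -22.4]
force: [1.3, 1.1, -1.6]
gripper_width: 26.0
```

Request:
jog_arm(
  series=[
    [[-2, 38, 10], [0, 0, 0], 0],
    [[-4, 77, 10], [0, 0, 0], 0],
    [[-6, 116, 10], [0, 0, 0], 0],
    [[-8, 155, 10], [0, 0, 0], 0],
    [[-10, 192, 10], [0, 0, 0], 0],
  ],
)

```text
time_s: 5.08
ee_pos: [462.8, 53.6, 488.6]
ee_rot: [179.9, 1.2, -22.4]
force: [0.5, -0.0, -1.7]
gripper_width: 26.1
```

Request:
jog_arm(
  series=[
    [[-2, 36, 5], [0, 0, 0], 0],
    [[-4, 70, 5], [0, 0, 0], 0],
    [[-6, 95, 5], [0, 0, 0], 0],
    [[-6, 105, 5], [0, 0, 0], 0],
    [[-6, 105, 5], [0, 0, 0], 0],
  ],
)

```text
time_s: 5.5
ee_pos: [456.8, 160.3, 492.3]
ee_rot: [179.8, 1.3, -22.2]
force: [0.3, -0.5, -1.9]
gripper_width: 26.0
```

Run:
```python
from h import *
f=grab('wrist','w5')
s=f['state'];print({k:s[k] for k in('ee_pos','ee_rot','qpos','force','gripper_width','time_s')})
```

```text
{'ee_pos': array([456.78333945, 160.31312823, 492.29320411]), 'ee_rot': array([179.77585352,   1.30355117, -22.19813029]), 'qpos': array([17.77860804,  7.65129381, 91.29133969,  0.67188846, 82.20088203,
       39.87636882]), 'force': array([ 0.28156011, -0.53634842, -1.90176173]), 'gripper_width': 26.00403894603107, 'time_s': 5.5}
```

View pics/w5.png

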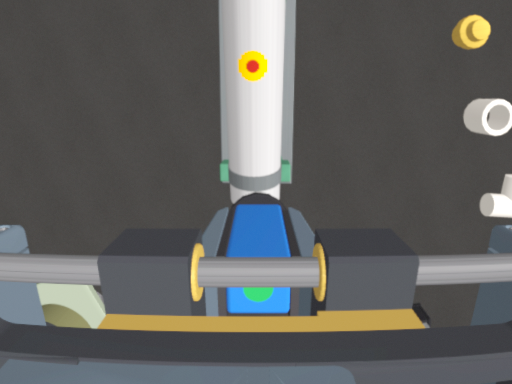

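Run:
```python
from h import *
f=load('w5'); im=f['pixels']; h=cv2.cvtColor(im,cv2.COLOR_RGB2HSV)
m=((h[...,2]>170)&(h[...,1]<60)).astype(np.uint8)
L=[];Rr=[]
for v in range(3,160,3):
    c=np.where(m[v,215:300])[0]
    if len(c)>20: L.append((215+c[0]-.5,v)); Rr.append((215+c[-1]+.5,v))
print(L[::10],Rr[::10])
def plane(f,pts):
    D=np.array([ray(f,*p)[1] for p in pts]); return np.linalg.svd(D)[2][2]
n1=plane(f,L);n2=plane(f,Rr); a=np.cross(n1,n2);a/=np.linalg.norm(a);a*=np.sign(a[1]); 
print('axis',a,np.degrees(np.arctan2(a[1],a[0])),np.degrees(np.arcsin(a[2])))
# red centre
def cent(mask):
    k,_,st,ce=cv2.connectedComponentsWithStats(mask.astype(np.uint8)); return [(ce[i],st[i,4]) for i in range(1,k) if st[i,4]>15]
y=cv2.inRange(h,(22,150,120),(35,255,255))|cv2.inRange(h,(0,170,110),(12,255,255)); y[:,300:]=0; y[150:]=0
C=cent(y>0);print(C)
c=C[0][0]; print('spot@149.3',onz(f,*c,149.3))
s=load('scene0');d=load('side0')
print(tri([ray(s,272.6,132.3),ray(d,256.1,254.1),ray(f,*c)]))
print('shift to pipe axis x-section: n from silhouettes, spot dist', [float(n@(onz(f,*c,149.3)-ray(f,0,0)[0])) for n in(n1,n2)])
```

```text
[(np.float64(226.5), 3), (np.float64(227.5), 33), (np.float64(228.5), 63), (np.float64(229.5), 93), (np.float64(230.5), 123), (np.float64(231.5), 153)] [(np.float64(285.5), 3), (np.float64(284.5), 33), (np.float64(283.5), 63), (np.float64(282.5), 93), (np.float64(282.5), 123), (np.float64(281.5), 153)]
axis [0.37164175 0.89921749 0.23084697] 67.54495536613676 13.346941367723003
[(array([252.41259843,  65.41102362]), np.int32(635))]
spot@149.3 [484.67945724 261.28560094 149.3       ]
(array([484.99258215, 262.55460726, 149.1925585 ]), [np.float64(1.029095723413747), np.float64(0.6423454786139478), np.float64(1.2891698018537965)])
shift to pipe axis x-section: n from silhouettes, spot dist [-22.22584354142302, 29.111883756207565]
```

Run:
```python
from h import *
f=load('w5'); im=f['pixels']
cv2.imwrite('pics/w5c.png',cv2.resize(im[20:120,205:305],None,fx=6,fy=6,interpolation=cv2.INTER_CUBIC)[:,:,::-1])
print(im[40,214:300].sum(1).tolist())
```

```text
[219, 221, 223, 222, 241, 358, 448, 465, 470, 464, 476, 490, 499, 506, 510, 516, 518, 527, 530, 532, 545, 557, 572, 584, 602, 611, 617, 629, 636, 638, 641, 646, 650, 652, 650, 656, 669, 682, 694, 697, 697, 696, 699, 706, 710, 708, 712, 717, 720, 720, 725, 727, 725, 728, 729, 733, 738, 736, 730, 733, 736, 735, 728, 721, 719, 719, 713, 707, 696, 660, 559, 488, 476, 480, 479, 480, 478, 478, 478, 474, 432, 325, 231, 225, 225, 223]
```

View pics/w5c.png

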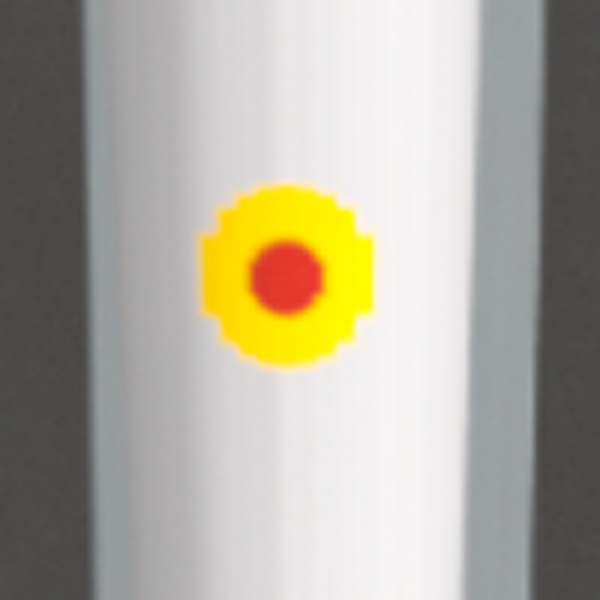

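Run:
```python
from h import *
f=load('w5'); im=f['pixels'].astype(int)
def edges(v):
    row=im[v]; sat=row[:,2]-row[:,0]; s=row.sum(1)
    base=(sat>8)&(s>300)
    neu=(sat<=4)&(s>380)
    c=np.where(neu[215:300])[0]+215
    c=[x for x in c if base[x-6:x].any() or True]
    return c[0]-.5,c[-1]+.5,sat[218:234].tolist()
print(edges(40)[2],edges(100)[2],edges(130)[2])
L=[];R=[]
for v in range(3,155,3):
    l,r,_=edges(v);L.append((l,v));R.append((r,v))
print(L[::7],R[::7])
def plane(pts):
    p=np.array(pts); k=np.polyfit(p[:,1],p[:,0],1); e=abs(p[:,0]-np.polyval(k,p[:,1])); p=p[e<1.5]; print(len(p))
    D=np.array([ray(f,*q)[1] for q in p]); return np.linalg.svd(D)[2][2]
n1=plane(L);n2=plane(R);a=np.cross(n1,n2);a/=np.linalg.norm(a);a*=np.sign(a[1])
print('axis',a,np.degrees(np.arctan2(a[1],a[0])),np.degrees(np.arcsin(a[2])))
o=ray(f,0,0)[0]; X=onz(f,252.4,65.4,149.3); print([float(n@(X-o)) for n in(n1,n2)])
# bisector plane yaw assuming 15deg: each plane contains axis (ca*cos(y),ca*sin(y),sa): solve y
from scipy.optimize import brentq
for n in (n1,n2):
    g=lambda y:n@np.array([np.cos(y)*np.cos(np.radians(15)),np.sin(y)*np.cos(np.radians(15)),np.sin(np.radians(15))])
    print(np.degrees(brentq(g,np.radians(50),np.radians(85))))
```

```text
[-1, 6, 7, 8, 8, 1, -2, -3, -1, -2, -1, -1, -2, -2, -2, -1] [-4, -1, 4, 7, 7, 6, 6, 4, 1, -1, -1, -1, -2, -2, -2, -3] [-5, -3, 0, 5, 6, 5, 6, 6, 6, 2, -1, -2, -2, -1, -2, -1]
[(np.float64(220.5), 3), (np.float64(221.5), 24), (np.float64(222.5), 45), (np.float64(223.5), 66), (np.float64(224.5), 87), (np.float64(225.5), 108), (np.float64(220.5), 129), (np.float64(227.5), 150)] [(np.float64(285.5), 3), (np.float64(284.5), 24), (np.float64(284.5), 45), (np.float64(294.5), 66), (np.float64(282.5), 87), (np.float64(282.5), 108), (np.float64(281.5), 129), (np.float64(281.5), 150)]
48
1
axis [ 0.05321032  0.44674838 -0.89307589] 83.20773932467547 -63.26234375581158
[26.949226052350483, -14.949979400272037]
67.54354986693107Traceback (most recent call last):
  File "<stdin>", line 25, in <module>
    r = _zeros._brentq(f, a, b, xtol, rtol, maxiter, args, full_output, disp)
ValueError: f(a) and f(b) must have different signs
```

Run:
```python
from h import *
from scipy.optimize import brentq
f=load('w5'); im=f['pixels'].astype(int); s=im.sum(2); sat=im[...,2]-im[...,0]
L=[];R=[]
for v in range(3,155,3):
    c=[x for x in range(219,240) if sat[v,x]<=2.5 and s[v,x]>380 and sat[v,x-3]>4]
    if c: L.append((c[0]-.5,v))
    c=[x for x in range(270,292) if s[v,x]>590 and s[v,x+1]<=590]
    if c: R.append((c[-1]+ (s[v,c[-1]]-590)/(s[v,c[-1]]-s[v,c[-1]+1]),v))
def plane(p):
    p=np.array(p)
    for _ in range(4):
        k=np.polyfit(p[:,1],p[:,0],1); e=abs(p[:,0]-np.polyval(k,p[:,1])); p=p[e<max(.8,2*np.median(e))]
    D=np.array([ray(f,*q)[1] for q in p]); print(len(p)); return np.linalg.svd(D)[2][2]
n1=plane(L);n2=plane(R);a=np.cross(n1,n2);a/=np.linalg.norm(a);a*=np.sign(a[1])
print('axis',a,np.degrees(np.arctan2(a[1],a[0])),np.degrees(np.arcsin(a[2])))
o=ray(f,0,0)[0]; X=onz(f,252.4,65.4,149.3); print([float(n@(X-o)) for n in(n1,n2)])
t=np.radians(15)
for n in(n1,n2): print(np.degrees(brentq(lambda y:n@np.array([np.cos(y)*np.cos(t),np.sin(y)*np.cos(t),np.sin(t)]),1,1.45)))
```

```text
51
51
axis [0.36862252 0.89452682 0.25286202] 67.60409737729609 14.646936587899418
[-26.38579664404721, -28.37577366845127]
67.55928605758395
67.62201766997532
```

```bash
cat >> h.py <<'E'
yaw=np.radians(67.6);t15=np.radians(15)
N=np.array([-np.sin(t15)*np.cos(yaw),-np.sin(t15)*np.sin(yaw),np.cos(t15)])
U=np.array([np.cos(t15)*np.cos(yaw),np.cos(t15)*np.sin(yaw),np.sin(t15)])
X=np.cross(U,N); RT=np.stack([X,np.cross(-N,X),-N],1)
E
python3 - <<'E'
from h import *
R0=Ro.from_euler('xyz',[179.9,.62,-35.6],degrees=True).as_matrix()
tip=R0.T@(np.array([484.2,-314.2,14])-[482.6,-314.4,271.2]); ax=R0.T@[0,0,1]
print('tip tool',tip,'axis tool',ax)
s=telemetry.state(); R=Ro.from_euler('xyz',s['ee_rot'],degrees=True).as_matrix()
print(RT, np.linalg.det(RT)); rv=Ro.from_matrix(RT@R.T).as_rotvec(); print('turn',rv)
spot=np.array([485,262.3,149.2])
for h in(60,25): print(h,spot+N*h-RT@tip-s['ee_pos'], spot+N*h-RT@tip)
E
```

```text
tip tool [  3.9675848   -1.54286504 257.16982295] axis tool [-0.01082083  0.00174523 -0.99993993]
[[ 9.24546034e-01 -3.68085718e-01  9.86282709e-02]
 [-3.81070376e-01 -8.93042891e-01  2.39290122e-01]
 [-1.38777878e-17 -2.58819045e-01 -9.65925826e-01]] 1.0000000000000004
turn [ 0.23842042 -0.12155618 -0.00505784]
60 [ -7.41824385  27.53940468 -37.31281014] [449.4819674  186.53847888 455.16320045]
25 [ -3.96625436  35.91455894 -71.12021406] [452.93395688 194.91363313 421.35579653]
```

Request:
jog_arm(
  series=[
    [[-2, 6, -5], [0.06, -0.03, 0], 0],
    [[-4, 12, -12], [0.12, -0.06, -0.002], 0],
    [[-6, 18, -22], [0.18, -0.09, -0.004], 0],
    [[-7, 24, -32], [0.238, -0.121, -0.005], 0],
    [[-6, 28, -40], [0.238, -0.121, -0.005], 0],
  ],
)

```text
time_s: 5.97
ee_pos: [450.4, 185.1, 451.4]
ee_rot: [-165.1, 0.1, -22.6]
force: [-0.5, -1.4, -2.2]
gripper_width: 25.9
```

Run:
```python
from h import *
s=telemetry.state(); R=Ro.from_euler('xyz',s['ee_rot'],degrees=True).as_matrix()
print(s['ee_pos'],s['ee_rot'],s['qpos'],'turn',Ro.from_matrix(RT@R.T).as_rotvec())
tip=np.array([1,-1.5,257.2]); spot=np.array([485,262.3,149.2]); print('shift to 25',spot+N*25-RT@tip-s['ee_pos'])
```

```text
[450.42814765 185.07266352 451.44204033] [-1.65069686e+02  5.55806925e-02 -2.25605292e+01] [17.61272208  6.46694431 99.2070308  12.57009401 65.14150134 35.79698002] turn [ 0.00075291 -0.0013614   0.00280117]
shift to 25 [  5.26227968   8.74117021 -30.04600072]
```

Request:
jog_arm(
  series=[
    [[2, 3, -10], [0.001, -0.001, 0.003], 0],
    [[4, 6, -20], [0.001, -0.001, 0.003], 0],
    [[5, 9, -30], [0.001, -0.001, 0.003], 0],
    [[5, 9, -30], [0.001, -0.001, 0.003], 0],
    [[5, 9, -30], [0.001, -0.001, 0.003], 0],
  ],
)

```text
time_s: 6.38
ee_pos: [455.6, 194.0, 420.7]
ee_rot: [-165.1, 0.1, -22.4]
force: [-0.0, 0.1, -2.1]
gripper_width: 25.7
```

Run:
```python
from h import *
for n in('scene','side','wrist'): f=grab(n,n+'6')
s=f['state'];print(s['ee_pos'],s['ee_rot'],s['force'],s['time_s'])
a=load('scene6')['pixels'];b=load('side6')['pixels']
c=lambda i,x,y:cv2.resize(i[y-45:y+35,x-38:x+38],(380,400),interpolation=cv2.INTER_CUBIC)
cv2.imwrite('pics/c6.png',np.hstack([c(a,272,132),c(b,256,254)])[:,:,::-1])
```

```text
[455.72009371 194.07703036 421.81143291] [-1.64989324e+02 -1.03439932e-02 -2.23845677e+01] [ 0.80149335  0.94378102 -1.87729149] 6.4833
```

View pics/c6.png

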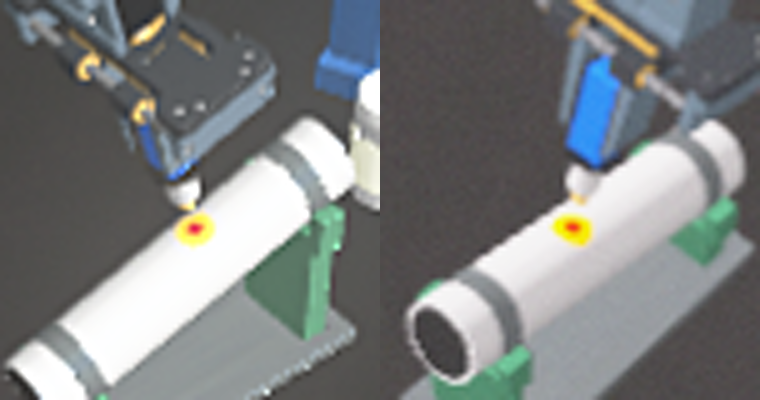

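View pics/wrist6.png

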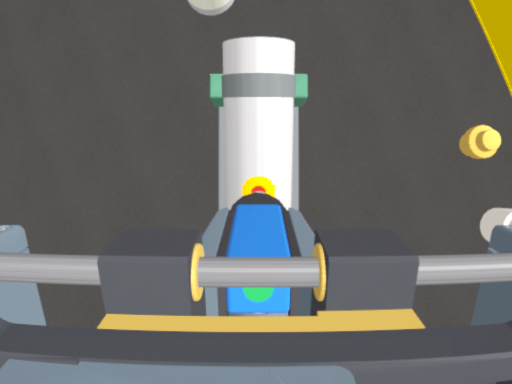

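```bash
cat > zoom.py <<'E'
import sys
from h import *
t=sys.argv[1]
a=load('scene'+t)['pixels'];b=load('side'+t)['pixels']
c=lambda i,x,y:cv2.resize(i[y-24:y+16,x-20:x+20],(400,400),interpolation=cv2.INTER_CUBIC)
cv2.imwrite('pics/z%s.png'%t,np.hstack([c(a,272,130),c(b,256,250)])[:,:,::-1])
E
python3 zoom.py 6
```

```text
(no output)
```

View pics/z6.png

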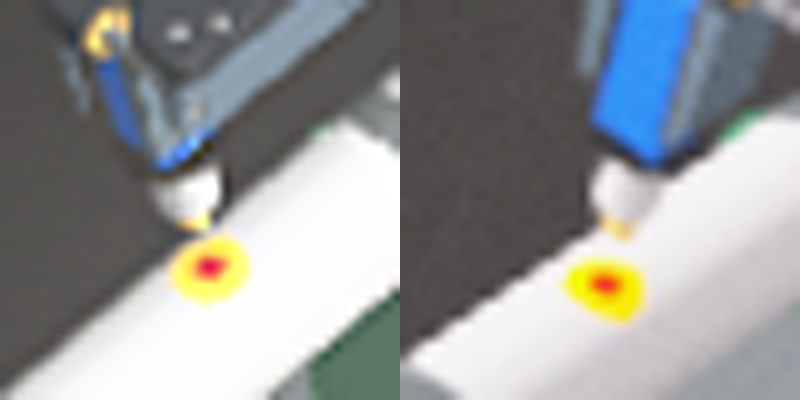

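```bash
cat > meas.py <<'E'
from h import *
def meas(t,**pts):
    s=load('scene'+t);d=load('side'+t); out={}
    for n,(a,b) in pts.items():
        g=lambda p,x,y:((p[0]+.5)/10-.5+x,(p[1]+.5)/10-.5+y)
        x,r=tri([ray(s,*g(a,252,106)),ray(d,*g((b[0]-400,b[1]),236,226))]); out[n]=x; print(n,x.round(1),np.round(r,1))
    return out
E
python3 - <<'E'
from meas import *
o=meas('6',tip=((205,232),(615,238)),spot=((209,267),(605,286)),nose=((187,182),(625,190)))
dlt=o['tip']-o['spot']; print('in pipe axes x,y(Y=-X),z',dlt@U,dlt@-X,dlt@N)
s=load('wrist6')['state'];R=Ro.from_euler('xyz',s['ee_rot'],degrees=True).as_matrix()
print('tip tool',R.T@(o['tip']-s['ee_pos']),'spot tool',R.T@(o['spot']-s['ee_pos']))
E
```

```text
tip [484.7 257.9 170.2] [0.9 0.9]
spot [484.8 263.6 149.3] [0. 0.]
nose [481.3 253.6 194.5] [0.8 0.8]
in pipe axes x,y(Y=-X),z 0.22229652518691947 -2.085762165119307 21.498608313654184
tip tool [  2.42123869  -2.43381959 261.19067671] spot tool [  0.33315807  -2.20815712 282.68902489]
```

Run:
```python
from h import *
f=load('wrist6');im=f['pixels']
cv2.imwrite('pics/w6c.png',cv2.resize(im[165:325,200:320],None,fx=5,fy=5,interpolation=cv2.INTER_CUBIC)[:600,:,::-1])
h=cv2.cvtColor(im,cv2.COLOR_RGB2HSV)
y=cv2.inRange(h,(20,120,110),(35,255,255)); 
for v in range(176,196,3):
    c=np.where(y[v,230:290])[0]+230; print('yel',v,c.min(),c.max(),(c.min()+c.max())/2)
b=cv2.inRange(h,(98,120,60),(125,255,255))
for v in (208,214,225,240,252,290,300): 
    c=np.where(b[v,225:295])[0]+225; print('blue',v,c.min(),c.max(),(c.min()+c.max())/2)
s=im.astype(int).sum(2)
for v in (196,198,200,202): print(v,s[v,215:300].tolist())
g=cv2.inRange(h,(50,120,80),(85,255,255)); yy,xx=np.where(g[280:305,230:290]); print('green',xx.mean()+230,yy.mean()+280)
```

```text
Traceback (most recent call last):
ValueError: zero-size array to reduction operation minimum which has no identity
```

View pics/w6c.png

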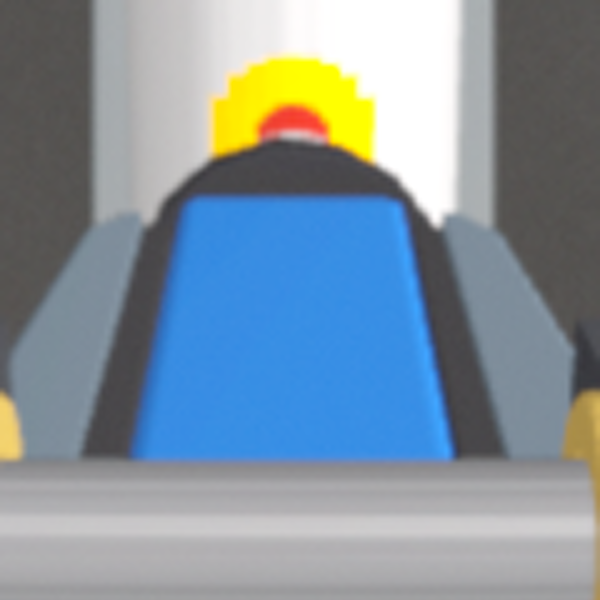

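Run:
```python
from h import *
f=load('wrist6');k,d=K(f);T=np.array(f['T_tool_cam'])
def tool(u,v,z):
    p=cv2.undistortPoints(np.array([[[u,v]]],float),k,d)[0,0]; w=T[:3,:3]@[p[0],p[1],1]; o=T[:3,3]; return o+w*(z-o[2])/w[2]
q=lambda x,y:((x+.5)/5-.5+200,(y+.5)/5-.5+165)
print('handle bottom face',tool(*q(292.5,197),206.2),'w',tool(*q(180,197),206.2)[0],tool(*q(405,197),206.2)[0])
print('handle mid',tool(*q(294,455),140)) 
print('collar far edge',tool(*q(292,139),206.2), 'low',tool(*q(292,139),211.2))
for z in(279,282):
    print(z,'yellow top',tool(*q(292.5,57),z),'widest L',tool(*q(210,120),z)[0],tool(*q(375,120),z)[0],'red top',tool(*q(294,105),z))
h=cv2.cvtColor(f['pixels'],cv2.COLOR_RGB2HSV)
g=cv2.inRange(h,(50,120,80),(85,255,255)); yy,xx=np.where(g[270:310,230:290]); print('green',xx.mean()+230,yy.min()+270,yy.max()+270); print(tool(xx.mean()+230,yy.max()+270.5,136))
```

```text
handle bottom face [  0.77272319 -13.73983209 206.2       ] w -12.508142762455861 14.052776819450964
handle mid [  0.88448281 -12.97713652 140.        ]
collar far edge [  0.71116662 -20.84019646 206.2       ] low [  0.71085297 -19.45846785 211.2       ]
279 yellow top [  0.78192278 -14.36487692 279.        ] widest L -12.58036036303844 14.152660204620219 red top [  1.02774193  -6.42218396 279.        ]
282 yellow top [  0.782606   -13.69367193 282.        ] widest L -12.73426575821428 14.30802985545756 red top [  1.03126904  -5.65908974 282.        ]
green 257.784126984127 288 301
[  0.64535172   5.57171424 136.        ]
```

Request:
jog_arm(
  series=[
    [[0.4, 0.8, -5], [0, 0, 0], 0],
    [[0.9, 2, -10], [0, 0, 0], 0],
    [[1.4, 3.6, -16.4], [0, 0, 0], 0],
    [[1.4, 3.6, -16.4], [0, 0, 0], 0],
    [[1.4, 3.6, -16.4], [0, 0, 0], 0],
  ],
)

```text
time_s: 6.95
ee_pos: [456.9, 197.8, 404.9]
ee_rot: [-165.0, 0.0, -22.4]
force: [-0.1, 0.3, -2.7]
gripper_width: 25.6
```

```bash
cat > st.py <<'E'
from h import *
import sys
if len(sys.argv)>1:
    for n in('scene','side','wrist'): grab(n,n+sys.argv[1])
F=[]
s=telemetry.state(); R=Ro.from_euler('xyz',s['ee_rot'],degrees=True).as_matrix()
tip=s['ee_pos']+R@[.8,-.7,257.2]; d=tip-np.array([485,262.5,149.2])
print(s['time_s'],s['ee_pos'].round(2),'turn',Ro.from_matrix(RT@R.T).as_rotvec().round(4),'F.N',(s['force']@N).round(2),s['force'].round(2),'tip-spot U,Y,N',(d@U).round(2),(d@-X).round(2),(d@N).round(2),'w',s['gripper_width'].round(1))
E
python3 st.py 7; python3 zoom.py 7
python3 - <<'E'
from h import *
im=load('wrist7')['pixels']
cv2.imwrite('pics/w7c.png',cv2.resize(im[165:325,200:320],None,fx=5,fy=5,interpolation=cv2.INTER_CUBIC)[:600,:,::-1])
E
```

```text
Traceback (most recent call last):
  File "st.py", line 8, in <module>
    print(s['time_s'],s['ee_pos'].round(2),'turn',Ro.from_matrix(RT@R.T).as_rotvec().round(4),'F.N',(s['force']@N).round(2),s['force'].round(2),'tip-spot U,Y,N',(d@U).round(2),(d@-X).round(2),(d@N).round(2),'w',s['gripper_width'].round(1))
                                                                                                                                                                                                                   ^^^^^^^^^^^^^^^^^^^^^^^^
AttributeError: 'float' object has no attribute 'round'
```

View pics/z7.png

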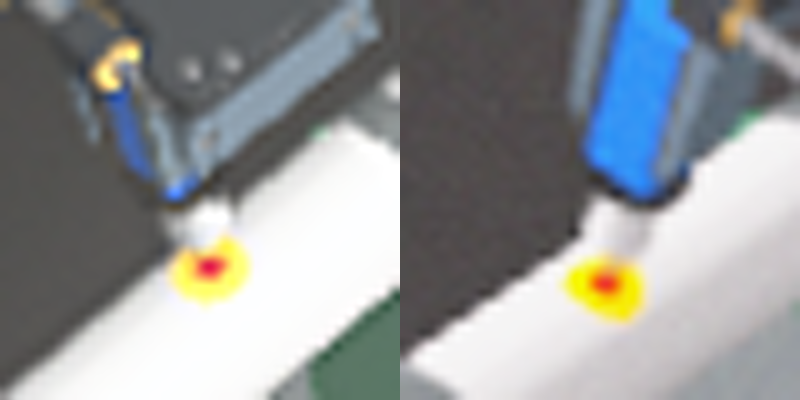

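View pics/w7c.png

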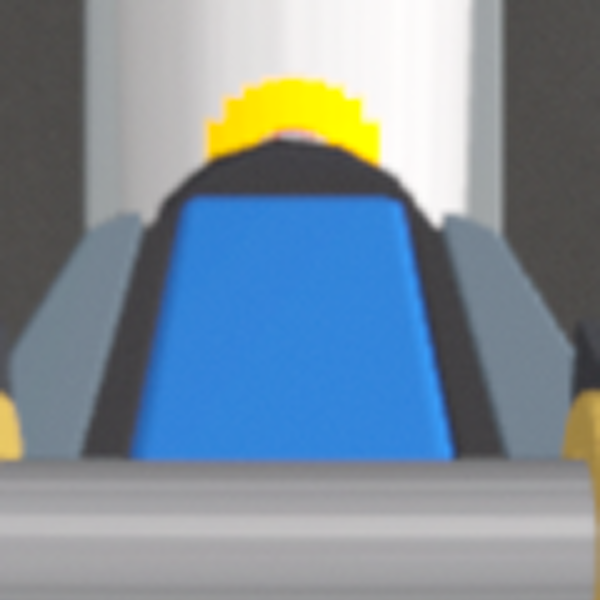

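```bash
sed -i "s/s\['gripper_width'\].round(1)/s['gripper_width']/" st.py; python3 st.py
python3 - <<'E'
from h import *
f=load('wrist7');k,d=K(f);T=np.array(f['T_tool_cam'])
def tool(u,v,z):
    p=cv2.undistortPoints(np.array([[[u,v]]],float),k,d)[0,0]; w=T[:3,:3]@[p[0],p[1],1]; o=T[:3,3]; return o+w*(z-o[2])/w[2]
q=lambda x,y:((x+.5)/5-.5+200,(y+.5)/5-.5+165)
for z in (258,261,264,267): print(z,'yellow top',tool(*q(292.5,77),z),'w',tool(*q(206,140),z)[0],tool(*q(380,140),z)[0])
E
```

```text
7.1 [457.12 197.73 405.78] turn [-0.0004  0.001  -0.0003] F.N -2.74 [ 0.63  0.99 -2.53] tip-spot U,Y,N -0.79 0.12 8.89 w 25.95044552705228
258 yellow top [  0.7784179  -16.03518298 258.        ] w -12.139533734397718 13.853622305185914
261 yellow top [  0.77911693 -15.32585825 261.        ] w -12.301452135673067 14.018918350332044
264 yellow top [  0.77981597 -14.61653352 264.        ] w -12.463370536948412 14.184214395478172
267 yellow top [  0.780515   -13.90720878 267.        ] w -12.625288938223761 14.349510440624302
```

Request:
jog_arm(
  series=[
    [[0.3, 0.7, -3], [0, 0, 0], 0],
    [[0.5, 1.2, -5], [0, 0, 0], 0],
    [[0.5, 1.2, -5], [0, 0, 0], 0],
    [[0.5, 1.2, -5], [0, 0, 0], 0],
    [[0.5, 1.2, -5], [0, 0, 0], 0],
  ],
)

```text
time_s: 7.52
ee_pos: [457.6, 198.9, 400.8]
ee_rot: [-165.0, -0.0, -22.4]
force: [0.0, 0.4, -2.5]
gripper_width: 26.0
```

```bash
python3 st.py
```

```text
7.5167 [457.65 198.95 400.76] turn [-0.0004  0.001  -0.0003] F.N -2.52 [ 0.03  0.38 -2.51] tip-spot U,Y,N -0.81 0.1 3.7 w 25.95928018394033
```

Request:
jog_arm(
  series=[
    [[0.1, 0.4, -1.5], [0, 0, 0], 0],
    [[0.2, 0.5, -2], [0, 0, 0], 0],
    [[0.2, 0.5, -2], [0, 0, 0], 0],
    [[0.2, 0.5, -2], [0, 0, 0], 0],
    [[0.2, 0.5, -2], [0, 0, 0], 0],
  ],
)

```text
time_s: 7.93
ee_pos: [457.9, 199.4, 398.8]
ee_rot: [-165.0, -0.0, -22.4]
force: [0.3, -0.1, -1.7]
gripper_width: 25.9
```

```bash
python3 st.py
```

```text
7.9333 [457.86 199.43 398.78] turn [-0.0005  0.001  -0.0003] F.N -1.65 [ 0.3 -0.1 -1.7] tip-spot U,Y,N -0.8 0.09 1.65 w 25.902259813486626
```

Request:
jog_arm(
  series=[
    [[0.1, 0.4, -1.5], [0, 0, 0], 0],
    [[0.2, 0.5, -2], [0, 0, 0], 0],
    [[0.2, 0.5, -2], [0, 0, 0], 0],
    [[0.2, 0.5, -2], [0, 0, 0], 0],
    [[0.2, 0.5, -2], [0, 0, 0], 0],
  ],
)

```text
time_s: 8.35
ee_pos: [458.1, 200.0, 396.9]
ee_rot: [-164.9, -0.1, -22.4]
force: [0.1, 0.5, -1.0]
gripper_width: 25.8
```

```bash
python3 st.py 8; python3 zoom.py 8
```

```text
8.5 [458.09 199.98 396.91] turn [-0.0006  0.0014 -0.0003] F.N -0.16 [-0.24 -0.21 -0.25] tip-spot U,Y,N -0.64 0.02 -0.31 w 25.928574945921657
```

View pics/z8.png

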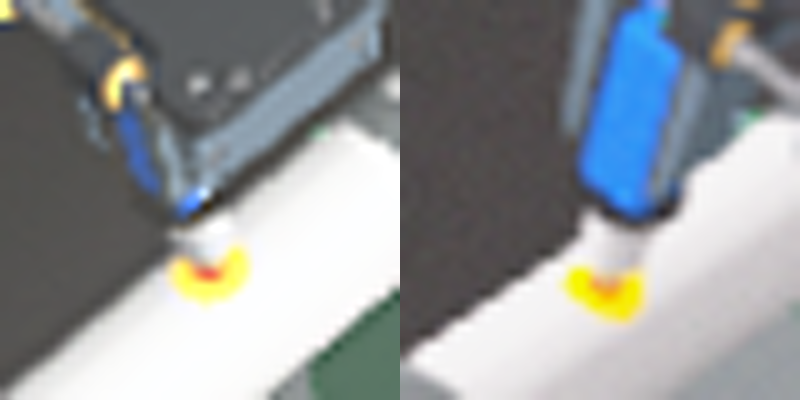

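Request:
jog_arm(
  series=[
    [[0.1, 0.4, -1.5], [0, 0, 0], 0],
    [[0.2, 0.5, -2], [0, 0, 0], 0],
    [[0.2, 0.5, -2], [0, 0, 0], 0],
    [[0.2, 0.5, -2], [0, 0, 0], 0],
    [[0.2, 0.5, -2], [0, 0, 0], 0],
  ],
)

```text
time_s: 8.92
ee_pos: [458.3, 200.5, 395.0]
ee_rot: [-164.9, -0.1, -22.4]
force: [0.6, -0.9, -1.0]
gripper_width: 26.1
```

```bash
cat > av.py <<'E'
from h import *
F=[];P=[]
for i in range(8):
    s=telemetry.state(); F.append(s['force']); imaging.grab_frame('wrist')
F=np.array(F); print('avg F',F.mean(0).round(2),'F.N',(F@N).mean().round(2),'sd',(F@N).std().round(2),'torque',s['torque'].round(3))
E
python3 av.py; python3 st.py
```

```text
avg F [-0.08 -0.48 -0.26] F.N -0.13 sd 0.41 torque [-0.219  0.029 -0.06 ]
9.3167 [458.3  200.49 394.93] turn [-0.0006  0.0014 -0.0003] F.N -0.26 [ 0.24 -0.49 -0.37] tip-spot U,Y,N -0.62 0.0 -2.37 w 25.51699524644689
```

Request:
jog_arm(
  series=[
    [[0.1, 0.4, -1.5], [0, 0, 0], 0],
    [[0.2, 0.5, -2], [0, 0, 0], 0],
    [[0.2, 0.5, -2], [0, 0, 0], 0],
    [[0.2, 0.5, -2], [0, 0, 0], 0],
    [[0.2, 0.5, -2], [0, 0, 0], 0],
  ],
)

```text
time_s: 9.73
ee_pos: [458.5, 201.0, 393.0]
ee_rot: [-164.9, -0.1, -22.4]
force: [-0.1, 0.3, 0.7]
gripper_width: 25.7
```

```bash
python3 av.py; python3 st.py 9; python3 zoom.py 9
```

```text
avg F [-0.3  -0.56  0.62] F.N 0.76 sd 0.48 torque [-0.241  0.075  0.006]
10.2833 [458.49 200.97 392.95] turn [-0.0007  0.0015 -0.0003] F.N 0.88 [-0.27 -0.02  0.88] tip-spot U,Y,N -0.62 0.01 -4.42 w 26.20336790409501
```

View pics/z9.png

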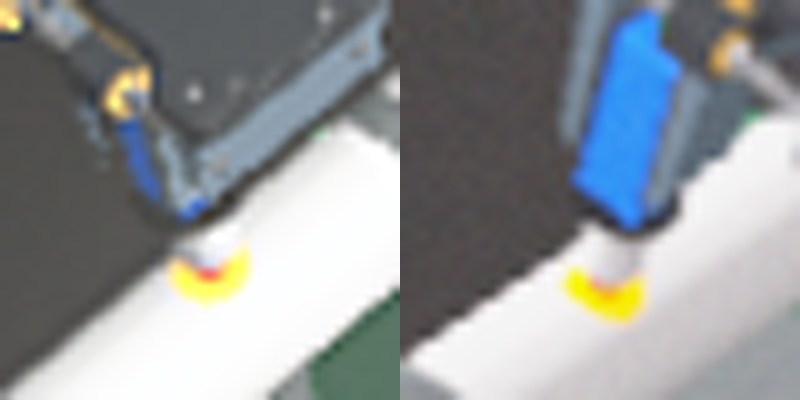

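Run:
```python
from h import *
for t in('wrist4','w5','wrist6','wrist7','wrist8','wrist9'):
    s=load(t)['state'];print(t,s['torque'].round(3),s['force'].round(2),s['ee_pos'].round(1))
```

```text
wrist4 [ 0.043 -0.024  0.009] [-0.61 -0.5  -2.06] [ 481.7 -313.8  419.7]
w5 [-0.086 -0.103  0.029] [ 0.28 -0.54 -1.9 ] [456.8 160.3 492.3]
wrist6 [-0.282  0.048  0.012] [ 0.8   0.94 -1.88] [455.7 194.1 421.8]
wrist7 [-0.257  0.038 -0.06 ] [ 0.11 -0.17 -1.8 ] [457.1 197.8 405.6]
wrist8 [-0.238  0.046  0.055] [-0.66 -0.13 -0.8 ] [458.1 200.  396.9]
wrist9 [-0.28   0.065  0.03 ] [-0.4  -0.61  1.03] [458.5 201.  393. ]
```

Request:
jog_arm(
  series=[
    [[0.1, 0.3, -1], [0, 0, 0], 0],
    [[0.2, 0.5, -2], [0, 0, 0], 0],
    [[0.3, 0.7, -2.8], [0, 0, 0], 0],
    [[0.3, 0.7, -2.8], [0, 0, 0], 0],
    [[0.3, 0.7, -2.8], [0, 0, 0], 0],
  ],
)

```text
time_s: 10.7
ee_pos: [458.8, 201.7, 390.2]
ee_rot: [-164.9, -0.1, -22.4]
force: [-0.6, -1.1, 2.1]
gripper_width: 25.9
```

```bash
python3 av.py; python3 av.py; python3 st.py 10; python3 zoom.py 10
python3 - <<'E'
from h import *
a=load('wrist10')['pixels'];b=load('wrist7')['pixels']
c=lambda i:cv2.resize(i[165:265,215:305],None,fx=4,fy=4,interpolation=cv2.INTER_CUBIC)
cv2.imwrite('pics/w10c.png',np.hstack([c(b),c(a)])[:,:,::-1])
E
```

```text
avg F [-0.64 -1.3   1.85] F.N 2.16 sd 0.54 torque [-0.266  0.156  0.041]
avg F [-0.77 -1.08  1.82] F.N 2.09 sd 0.44 torque [-0.271  0.069  0.018]
11.65 [458.82 201.68 390.15] turn [-0.0007  0.0015 -0.0003] F.N 2.76 [ 0.01 -0.83  2.65] tip-spot U,Y,N -0.58 -0.03 -7.33 w 25.98865441046138
```

View pics/z10.png

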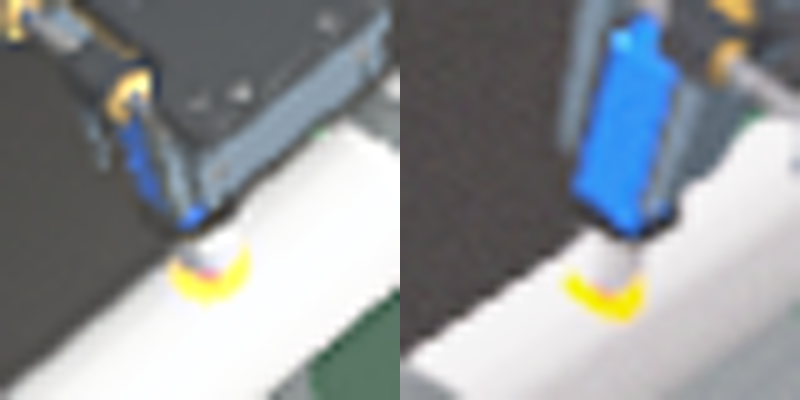

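View pics/w10c.png

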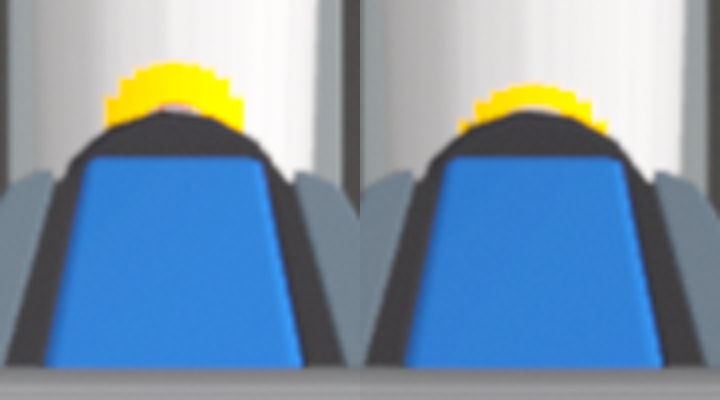

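Run:
```python
from h import *
f=load('wrist10');k,d=K(f);T=np.array(f['T_tool_cam'])
def tool(u,v,z):
    p=cv2.undistortPoints(np.array([[[u,v]]],float),k,d)[0,0]; w=T[:3,:3]@[p[0],p[1],1]; o=T[:3,3]; return (o+w*(z-o[2])/w[2]).round(2)
im=f['pixels'];h=cv2.cvtColor(im,cv2.COLOR_RGB2HSV); y=cv2.inRange(h,(22,130,120),(35,255,255))[:200]
yy,xx=np.where(y[170:200,230:290]); print(yy.min()+170,xx.min()+230,xx.max()+230)
for v in range(yy.min()+170,200): 
    c=np.where(y[v,230:290])[0]+230
    if len(c): print(v,c.min(),c.max())
print([tool(258.5,yy.min()+169.5,z) for z in (248,250,252)], tool(258.5,204.3,206.2))
```

```text
186 240 276
186 256 260
187 252 264
188 248 268
189 248 268
190 244 268
191 244 272
192 244 272
193 244 272
194 244 272
195 240 272
196 240 276
197 240 276
198 276 276
[array([  1.06, -14.38, 248.  ]), array([  1.07, -13.87, 250.  ]), array([  1.07, -13.37, 252.  ])] [  1.01 -13.55 206.2 ]
```

```bash
python3 st.py; python3 -c "
from workcell import env; print(env.job_done())"
```

```text
11.65 [458.82 201.68 390.15] turn [-0.0007  0.0015 -0.0003] F.N 2.76 [ 0.01 -0.83  2.65] tip-spot U,Y,N -0.58 -0.03 -7.33 w 25.98865441046138
the job is handed in; nothing more can be done
None
```

I took the correctly sized probe from the tray by its blue handle and lifted it clear. I then leaned it 15° with the slope and pressed it onto the red centre of the mark. The job was handed in at 11.65 s with the grip (30 N) and the push still held.

**Last checks:**
- **Squareness:** the measured tool orientation is within about 0.1° of square to the pipe as I measured it. The pipe runs at a yaw of 67.6°. Its slope came out at 14.6° in the picture, and I used the given 15°.
- **Push:** the average force along the probe rose by about 4.0 N over the pre-contact level. The tool advanced about 7 mm past first touch, so the tip should be close to half way in.
- **Grip:** the jaws read 26 mm, and the handle showed no slip in the wrist view.

**Disagreements:**
- **Before pressing:** triangulating the tip in the two fixed cameras put it about 2 mm to one side, with 0.9 mm residuals. The sharper wrist view showed under 0.5 mm sideways, and I followed that.
- **At the end:** the two estimates along the slope differ in sign, about 0.6 mm downhill against 0.7 mm uphill. Both are well inside the red centre.

**Not checked:** I did not run a before-and-after comparison of the reamer and the other things on the bench. No move went near them, and no unexpected force showed up.

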